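Close the consumables box, press its lid home and pin it

TASK

Put the loose lid on the open consumables box with its lug down in the fork, then press it down against the stiff seal until it is fully home on the rim all round. Only then push the headed pin sideways through fork and lug until its head sits against the fork, and let go. Do not disturb the wrench, jar, spray can, brush and wire spool standing around.

Things in the scene. Friction and masses are not known exactly. Their poses are not given: they have to be found in the camera images.
- box: Open-topped grey steel box bolted to the bench, 130 mm (its x) by 160 mm (its y) by 80 mm tall, walls 6 mm, low 14 mm foot flanges along its y sides. Origin: centre of its underside, z up. A two-eared steel fork stands out of its +x side (the side away from the robot, turned by the box's yaw). Lid fully home: lid origin 58 mm above the box origin, same x, y and yaw.
- seal (a joint): Travel of the black rubber seal frame on the rim, m: 0 as it stands 8 mm proud of the rim all round, 0.008 pressed flush. The lid first comes to rest on it. It yields only to about 9 N (a little more if fast; the lid's weight is 3 to 4.5 N of it), goes straight down and stays where pressed; at 0.008 the lid meets the rigid rim.
- box_fork (a point): Point on the pin's axis midway between the two fork ears: 89 mm along the box's +x from its centre, 67 mm above its underside. Ears 6 mm thick, gap between them 18 mm (box y), outer faces 15 mm either side of this point; they reach from the box wall to 106 mm from the box centre and up to 78 mm.
- pin (a joint): The pin's travel, m: 0 to 0.005 at the start (in the box's +y ear only), 0.033 fully in, head against that ear. Push the head along the box's -y; it slides with about 3 N of friction and stays where left. Shaft 8 mm across with a tapered tip; it cannot pass if the lid's lug is still high.
- pin_head (a point): Centre of the outer (pushed) face of the pin's head, facing the box's +y. The head is a disc 20 mm across and 8 mm thick, axis along the box's y, 67 mm above the bench; 56 mm from box_fork along box +y at travel 0, 23 mm when fully in.
- lid: Loose grey steel lid, about 0.35 kg, lying right way up. Origin: centre of the lower edge of its lip, z up. Plate 130 mm (x) by 160 mm (y) by 5 mm, its underside 22 mm above the origin, top at 27 mm. The lip below it is 113 by 143 mm outside (107 by 137 mm in its lower 10 mm) and enters the box opening of 118 by 148 mm. A steel lug with a hole hangs from its +x edge and must enter the fork.
- lid_handle (a point): Centre of the lid's handle bar, 53 mm above the lid origin, over the lid's centre. The bar runs along the lid's y, 90 mm long, 14 mm wide (lid x), 12 mm high, top at 59 mm; 20 mm free below it between its two end feet. Pinch it across its width from above; its top can be pressed.
- lid_lug (a point): Centre of the 14 mm square hole in the lid's lug: 89 mm along the lid's +x, 11 mm above the lid origin. The lug is 6 mm thick (lid y), 24 mm wide. It coincides with box_fork when the lid is fully home.
- wrench: Bystander, to be left alone: open-ended wrench lying flat, 150 mm long. Origin on its underside.
- spray_can: Bystander, to be left alone: upright spray can, 62 mm across, 170 mm tall. Origin on its underside.
- tip_jar: Bystander, to be left alone: small jar, 44 mm across, 55 mm tall. Origin on its underside.
- wire_brush: Bystander, to be left alone: brush lying flat, 200 mm long. Origin on its underside.
- wire_spool: Bystander, to be left alone: spool of wire lying flat, 100 mm across, 50 mm tall. Origin on its underside.
Not all that is in view belongs to the job. Leave any blue look-alike of the box alone. What is shaped like the lid but turquoise is not meant.

How it is judged:
By the outcome, as a careful person would: the job done as asked, in the order asked, and still so for the second after the job is handed in, with the robot touching nothing.
It also fails if it takes over 58 s, if anything falls off the work surface, if the arm or the gripper's body presses on something with over 40 N, if the wrist force passes 120 N, or if a joint passes its speed limit or range.

ROBOT

A 6-joint arm with a two-finger parallel gripper is mounted at the origin on the work surface. World frame = base frame: x ahead of the robot, y to its left, z up, the work surface at z = 0. Lengths are in m, angles in rad, forces in N, time in s.
With the tool pointing down it reaches from about 0.35 to 0.975 m from the base axis. Payload 4.9 kg.
Tool frame: the origin (TCP) lies at the very end of the fingers, on their centre line; the grasp point (between the pads) lies 19 mm behind it; x points along the fingers, y is the direction in which the jaws open and shut, and the axes are right-handed (so a half turn about x gives the same grasp; the last joint's range is limited). The gripper opens to 85 mm and grips with 20 to 120 N. Pads are 22 mm wide; open, the fingers measure 114 mm over their backs; the gripper's body (76 mm by 85 mm) begins 54 mm behind the grasp point. The pads swing forward as they close: fully open they stand 13 mm farther back than shut.
Start: joints at [-1.452, 0.053, 1.613, -0, 1.476, -0.119], TCP at [0.147, -0.607, 0.231] pointing down, gripper open.
Joint ranges: [-3.01, 3.01], [-1.01, 2.22], [0.06, 2.58], [-1.02, 4.17], [0.09, 2.62], [-3.14, 3.14]. Speed limits (rad/s): [2.57, 2.57, 3.14, 3.14, 3.14, 3.14].

INTERFACE

Orientations are given as a rotation vector (axis times angle).
In Python, from station import ctrl, get_image, calibration, finish_job, search_frame, cut_out, mark_of gives the robot as it stands. The module is installed in compiled form; this text tells all that it offers.
- The arm moves only by the tool arm_command, never from a script. Its argument "plan" is a list that holds one entry, the list of rows, each a list of 7 numbers: the shift along the tool's x, y, z in m, then the turn, a rotation vector about the tool's x, y, z in degrees, then the finger opening in m, from 0 to 0.0854. A call has 1 to 20 rows; each row shifts and turns the pose as measured when the row begins, along the tool's axes as they then stand; what a row does not reach is not made up. A row lasts 1/12 s, in which the tool goes at most 41.7 mm and 7.16 degrees, less where a joint would pass 70% of its speed; a pose out of reach is approached as far as the arm can. A call with a gripper value outside its range is refused whole. The fingers move at their own pace and stop on an object; "squeeze" is the grip in N (left out, the last holds). Time passes only in rows, so rows that do not move let the fingers close. It gives the time, the measured TCP pose, the force and the opening at its end, in the units of the state.
- ctrl.get_obs(): the state, without advancing time (a new reading comes with each control period).
- get_image(name): name is "scene" or "top"; returns the picture (420x560x3 uint8, red, green, blue); there is no depth.
- calibration(name): a dict with "fx", "fy", "cx", "cy" (pixels), "cam_to_world" (4x4, takes a point from camera to world coordinates). Camera axes: x right, y down, z forward; pixel columns grow to the right and rows downward; lengths in m; the calibration is good to about 2 mm. A picture is of the moment at which its call begins. calibration takes no time and is no camera call.
- finish_job(): hands the job in, once; it reports no verdict.
Trained networks look in the newest picture that a camera, given by its name, has taken for a name from the list of things; names that differ only in an ending like _2 or _b are one class to them, and where a whole thing is asked for, a point or a joint stands for the part that bears it (a point fixed in the world has none). Each returns a list of dicts, best first, with "conf" (0 to 1); they miss things now and then, are a little off and sometimes report something else, mostly with a low value. They report only what shows in the picture. A call takes as long as a camera call. They do not tell look-alikes from the thing itself.
- search_frame(camera, thing): "at" ([x, y, z] in m, in the coordinates of the camera as it stood for that picture, good to about 4 mm: the middle of the surface that is visible of it).
- cut_out(camera, thing): "mask" (420x560 bool, what is visible of it).
- mark_of(camera, thing): "at" ([x, y, z] in m, in the coordinates of the camera as it stood for that picture, good to about 4 mm: a listed point, or the origin of a listed thing).
The state is a dict: "t": time; "q": joint angles; "dq": joint speeds; "effort": joint torques, N m; "tool_pos": TCP position; "tool_rot": TCP orientation; "contact_force": force on the tool from outside, world axes, zero at the start; "wrist_torque": the same for the moment, N m; "opening": finger opening in m.
Only numpy, scipy, OpenCV 4.12 (cv2) and the standard library are available. Lean on these libraries where they do the work, as an engineer would, in place of code of your own. Each camera call takes 0.05 s, during which the arm holds its last target. There are 200 camera calls.

## Working session

There is one attempt and no reset: what is moved stays moved. The work goes in short steps, Python scripts to look and compute and a tool call to move; the robot and the scene stay as the last step left them, time stands still between calls to the robot, and variables do not carry over. Pictures are saved under pics/ and viewed, about 8 in all and at most 12, crops included, and the job is handed in when it is done.

Besides the shell and the picture viewer there is one more tool, called by a JSON object that holds its "fn" and its "kwargs". arm_command: Moves the arm, as the interface text tells. Its arguments: {"type":"object","properties":{"plan":{"type":"array","items":{"type":"array","items":{"type":"array","items":{"type":"number"}}}},"squeeze":{"type":"number"}},"required":["plan"]}

```bash
mkdir -p pics
cat > h.py <<'E'
import numpy as np, cv2
from station import *
def W(cam,p):
    T=np.array(calibration(cam)["cam_to_world"]); return (T@np.r_[p,1])[:3]
def P(cam,p):
    c=calibration(cam); q=np.linalg.inv(np.array(c["cam_to_world"]))@np.r_[p,1]
    return np.array([c["fx"]*q[0]/q[2]+c["cx"],c["fy"]*q[1]/q[2]+c["cy"]])
def ray(cam,u,v,z):
    c=calibration(cam);T=np.array(c["cam_to_world"])
    d=T[:3,:3]@np.array([(u-c["cx"])/c["fx"],(v-c["cy"])/c["fy"],1]);o=T[:3,3]
    return o+d*(z-o[2])/d[2]
def save(cam,name,crop=None,s=1):
    im=get_image(cam)[:,:,::-1]
    if crop: x0,y0,x1,y1=crop; im=im[y0:y1,x0:x1]
    cv2.imwrite("pics/"+name,cv2.resize(im,None,fx=s,fy=s,interpolation=cv2.INTER_CUBIC))
def marks(cam,names):
    for n in names:
        for d in mark_of(cam,n)[:3]:
            w=W(cam,d["at"]); print(cam,n,round(d["conf"],2),w.round(4),P(cam,w).round(0))
E
python3 - <<'E'
from h import *
np.set_printoptions(suppress=True)
save("scene","a.png",s=1.4); save("top","b.png",s=1.4)
for c in("scene","top"):
    marks(c,["box","lid","lid_handle","lid_lug","box_fork","pin_head"])
    print(np.array(calibration(c)["cam_to_world"]).round(3).tolist(),calibration(c)["fx"])
o=ctrl.get_obs();print(o["t"],o["tool_rot"],o["contact_force"])
E
```

```text
scene box 0.91 [ 0.2518  0.3185 -0.0006] [342. 123.]
scene box 0.86 [0.512  0.21   0.0002] [342. 203.]
scene lid 0.96 [ 0.3019 -0.257  -0.0005] [155. 187.]
scene lid 0.68 [ 0.3979 -0.0154  0.0027] [250. 191.]
scene lid 0.61 [ 0.5416 -0.1704  0.0023] [208. 252.]
scene lid_handle 0.84 [ 0.2994 -0.2533  0.0521] [153. 175.]
scene lid_handle 0.71 [ 0.5451 -0.1722  0.0592] [206. 243.]
scene lid_handle 0.7 [ 0.4297 -0.4785 -0.0029] [ 81. 250.]
scene lid_lug 0.95 [ 0.2444 -0.3236  0.0103] [127. 175.]
scene lid_lug 0.58 [ 0.6345 -0.1579  0.0128] [223. 280.]
scene lid_lug 0.38 [0.5983 0.2155 0.0729] [360. 214.]
scene box_fork 0.93 [0.5975 0.2154 0.067 ] [360. 215.]
scene box_fork 0.78 [0.3345 0.3414 0.0698] [364. 126.]
scene pin_head 0.57 [0.6009 0.2696 0.0671] [380. 210.]
scene pin_head 0.42 [0.3178 0.4005 0.0628] [381. 118.]
[[0.316, 0.807, -0.5, 1.197], [0.949, -0.272, 0.161, -0.215], [-0.005, -0.525, -0.851, 1.238], [0.0, 0.0, 0.0, 1.0]] 543.1930810290816
top box 0.97 [ 0.5127  0.211  -0.0069] [222. 213.]
top box 0.85 [0.2536 0.3188 0.0022] [185. 291.]
top lid 0.91 [ 0.3019 -0.251  -0.0008] [362. 279.]
top lid 0.85 [ 0.5413 -0.1635 -0.0058] [335. 206.]
top lid 0.18 [ 0.5386 -0.1644  0.0503] [337. 204.]
top lid_handle 0.86 [ 0.3033 -0.2519  0.0498] [365. 278.]
top lid_lug 0.87 [ 0.2419 -0.3206  0.0084] [384. 299.]
top box_fork 0.95 [0.3369 0.3451 0.066 ] [174. 264.]
top box_fork 0.59 [0.6039 0.219  0.0639] [218. 181.]
top pin_head 0.53 [0.6016 0.2735 0.0648] [201. 181.]
top pin_head 0.48 [0.3213 0.3921 0.0648] [158. 268.]
[[0.018, -0.983, 0.182, 0.223], [-1.0, -0.02, -0.012, 0.008], [0.015, -0.182, -0.983, 1.712], [0.0, 0.0, 0.0, 1.0]] 525.8542670929514
0.7 [ 2.0951625   0.25022959 -2.09518139] [ 0.22182795 -0.37434069  0.40844848]
```

View pics/a.png

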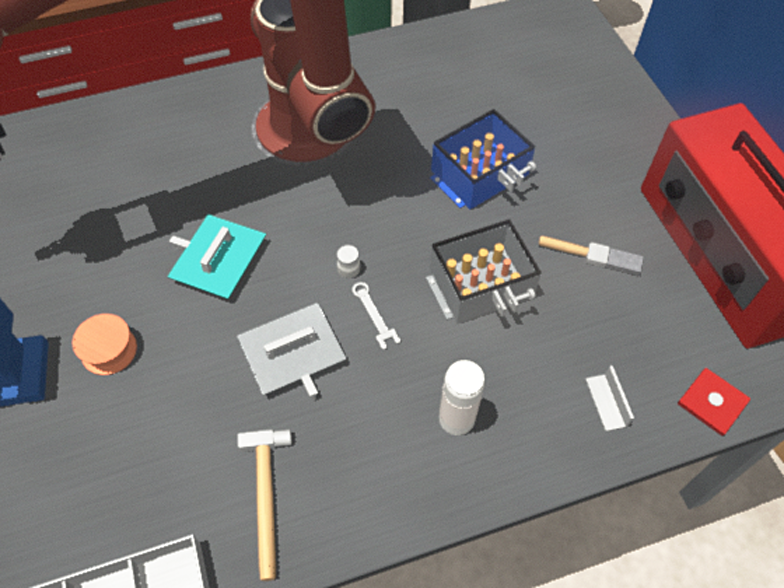

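View pics/b.png

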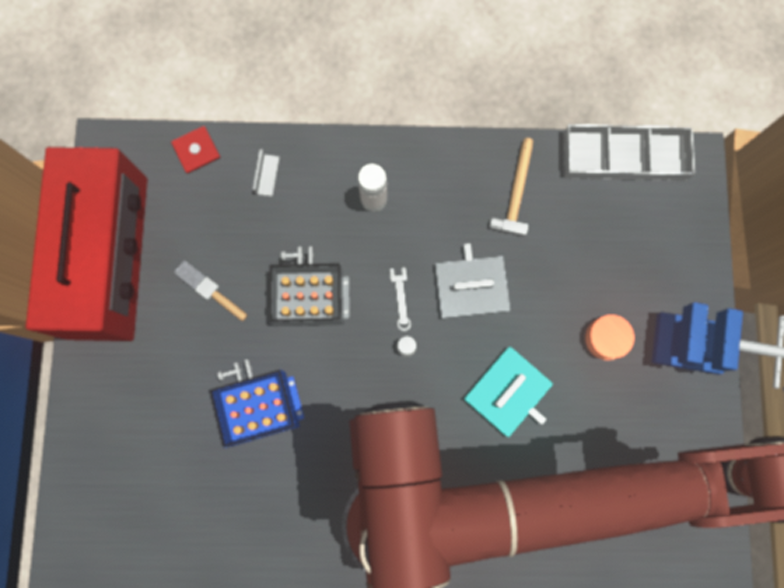

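Scene: the grey lid is at about (330,345)/1.4 and the grey box at about (487,270)/1.4, both correctly found by the networks. The blue box and turquoise lid are decoys. Next I refine the poses by a silhouette fit.

```bash
cat > fit.py <<'E'
from h import *
from scipy.optimize import minimize
B=lambda x0,x1,y0,y1,z0,z1:np.array([[x,y,z] for x in(x0,x1) for y in(y0,y1) for z in(z0,z1)])
LID=[B(-.065,.065,-.08,.08,.022,.027),B(-.0535,.0535,-.0685,.0685,0,.022),B(-.007,.007,-.045,.045,.027,.059),B(.06,.101,-.003,.003,0,.025)]
BOX=[B(-.065,.065,-.08,.08,0,.088)]
def world(parts,p,z=0):
    c,s=np.cos(p[2]),np.sin(p[2]);R=np.array([[c,-s,0],[s,c,0],[0,0,1]])
    return [q@R.T+[p[0],p[1],z] for q in parts]
def sil(cam,parts,p,z=0,k=4):
    c=calibration(cam);Ti=np.linalg.inv(np.array(c["cam_to_world"]));m=np.zeros((420*k,560*k),np.uint8)
    for q in world(parts,p,z):
        v=q@Ti[:3,:3].T+Ti[:3,3]; uv=np.c_[c["fx"]*v[:,0]/v[:,2]+c["cx"],c["fy"]*v[:,1]/v[:,2]+c["cy"]]
        cv2.fillConvexPoly(m,cv2.convexHull(((uv+.5)*k-.5).round().astype(np.int32)),255)
    return cv2.resize(m,(560,420),interpolation=cv2.INTER_AREA)/255.
def getmask(cam,thing,near):
    best=None
    for d in cut_out(cam,thing):
        y,x=np.nonzero(d["mask"]); e=np.hypot(x.mean()-near[0],y.mean()-near[1])
        if e<25 and (best is None): best=d["mask"]
    return best
def fit(masks,parts,p0,z=0):
    f=lambda p:sum(np.abs(sil(c,parts,p,z)-m).sum()/m.sum() for c,m in masks.items())
    r=minimize(f,p0,method="Nelder-Mead",options=dict(initial_simplex=np.array(p0)+np.array([[0,0,0],[.006,0,0],[0,.006,0],[0,0,.08]]),xatol=1e-4,fatol=1e-4,maxiter=120))
    return r.x,r.fun
E
python3 - <<'E'
from fit import *
import numpy as np
np.set_printoptions(suppress=True)
for n,parts,p0 in(("lid",LID,[.542,-.167,.1]),("box",BOX,[.512,.2105,.05])):
    M={}
    for c in("scene","top"):
        get_image(c); m=getmask(c,n,P(c,[p0[0],p0[1],.03])); 
        if m is None: print("none",n,c); continue
        M[c]=m; print(n,c,fit({c:m},parts,p0))
    print(n,fit(M,parts,p0))
for c in("scene","top"):
    get_image(c)
    for n in("spray_can","tip_jar","wrench","wire_brush"):
        for d in mark_of(c,n)[:1]: print(c,n,round(d["conf"],2),W(c,d["at"]).round(3))
from scipy.spatial.transform import Rotation as R
print(R.from_rotvec(ctrl.get_obs()["tool_rot"]).as_matrix().round(3))
ims=[]
for c in("scene","top"):
    im=get_image(c)[:,:,::-1].copy()
    u,v=P(c,[.53,.2,.05]).astype(int); ims.append(cv2.resize(im[v-65:v+65,u-70:u+70],None,fx=3,fy=3,interpolation=cv2.INTER_CUBIC)[:,:])
    # lid
    u,v=P(c,[.55,-.167,.03]).astype(int); ims.append(cv2.resize(im[v-65:v+65,u-70:u+70],None,fx=2,fy=2,interpolation=cv2.INTER_CUBIC))
cv2.imwrite("pics/c.png",np.hstack([ims[0][:390,:400],ims[2][:390,:400]]))
E
```

```text
lid scene (array([ 0.54289984, -0.1699296 ,  0.12508682]), np.float64(0.04044246646026831))
lid top (array([ 0.5418934 , -0.16765406,  0.12277632]), np.float64(0.03638855442326706))
lid (array([ 0.54200911, -0.16907203,  0.12333517]), np.float64(0.08485485973825639))
box scene (array([0.51195267, 0.21223008, 0.02393107]), np.float64(0.06803081367356766))
box top (array([0.51137755, 0.21429676, 0.04673687]), np.float64(0.09316643793478775))
box (array([0.51179077, 0.21234081, 0.04246632]), np.float64(0.16426683319553523))
scene tip_jar 0.66 [ 0.402 -0.02   0.001]
scene wrench 0.74 [ 0.508 -0.004 -0.002]
scene wire_brush 0.97 [0.519 0.436 0.001]
top spray_can 0.82 [ 0.753  0.063 -0.003]
top tip_jar 0.49 [ 0.4   -0.02  -0.005]
top wrench 0.79 [ 0.514  0.001 -0.001]
top wire_brush 0.6 [ 0.519  0.438 -0.001]
[[ 0.     0.236 -0.972]
 [-0.    -0.972 -0.236]
 [-1.     0.    -0.   ]]
```

View pics/c.png

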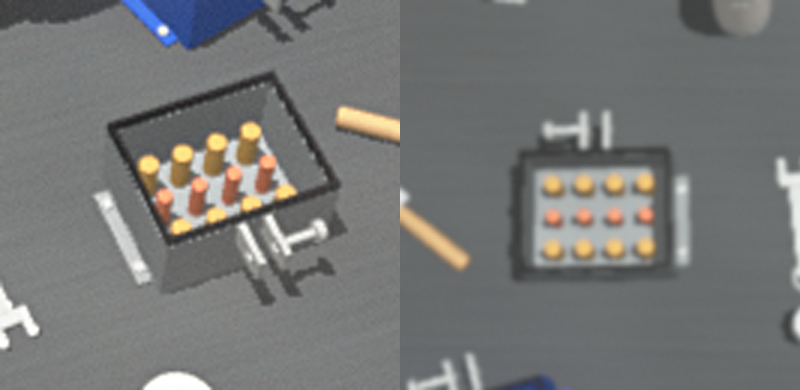

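```bash
cat >> fit.py <<'E'
BOX=BOX+[B(.06,.106,-.015,-.009,.055,.078),B(.06,.106,.009,.015,.055,.078),B(.085,.093,.0,.05,.063,.071),B(.079,.099,.046,.054,.057,.077),B(-.05,.05,-.1,-.08,0,.014),B(-.05,.05,.08,.1,0,.014)]
E
python3 - <<'E'
from fit import *
np.set_printoptions(suppress=True)
p0=[.512,.212,.045]
for c in("scene","top"):
    im=get_image(c); m=getmask(c,"box",P(c,[.512,.212,.04])); r=fit({c:m},BOX,p0);print(c,r)
    # dark seal frame
    dark=(im.max(2)<62)&(cv2.dilate(m.astype(np.uint8),np.ones((5,5)))>0)
    n,l,s,_=cv2.connectedComponentsWithStats(dark.astype(np.uint8)); k=1+s[1:,4].argmax()
    cs,_=cv2.findContours((l==k).astype(np.uint8),cv2.RETR_EXTERNAL,cv2.CHAIN_APPROX_NONE)
    h=cv2.convexHull(cs[0]); q=cv2.approxPolyN(h,4) if hasattr(cv2,"approxPolyN") else h
    w=[ray(c,*x,.088)[:2] for x in q.reshape(-1,2)];w=np.array(w);print("frame",w.round(4).tolist(),w.mean(0))
E
```

```text
scene (array([0.5116832 , 0.21364515, 0.033129  ]), np.float64(0.05148226237812902))
frame [[0.5739, 0.2911], [0.581, 0.1365], [0.4509, 0.1298], [0.4459, 0.2866]] [0.51291352 0.21099593]
top (array([0.51210849, 0.21510444, 0.04635888]), np.float64(0.08958015701444988))Traceback (most recent call last):
  File "<stdin>", line 8, in <module>
ValueError: attempt to get argmax of an empty sequence
```

```bash
cat > plan.py <<'E'
import sys
from h import *
from scipy.spatial.transform import Rotation as R
def plan(target,yawdeg,g,step=.038,ang=6.5):
    """rows to bring TCP to target, tool down, tool y at yawdeg (mod 180 not applied)"""
    o=ctrl.get_obs();p=np.array(o["tool_pos"]);M=R.from_rotvec(o["tool_rot"])
    yw=np.radians(yawdeg);T=R.from_matrix(np.array([[0,np.cos(yw),np.sin(yw)],[0,np.sin(yw),-np.cos(yw)],[-1,0,0]]))
    rv=(M.inv()*T).as_rotvec();d=np.array(target)-p
    n=int(max(1,np.ceil(np.linalg.norm(d)/step),np.ceil(np.degrees(np.linalg.norm(rv))/ang)))
    print("t",o["t"],"pos",p.round(4),"F",np.round(o["contact_force"],1),"open",round(o["opening"],4),"q6",round(o["q"][5],2),"n",n)
    rows=[]
    for i in range(n):
        C=M*R.from_rotvec(rv*i/n); rows.append([round(v,4) for v in C.inv().apply(d/n)]+[round(v,2) for v in np.degrees(rv)/n]+[g])
    print(str(rows).replace(" ",""))
if __name__=="__main__":
    a=list(map(float,sys.argv[1:])); plan(a[:3],a[3],a[4],*a[5:6])
E
python3 plan.py .542 -.1685 .2 7.1 .06
```

```text
t 1.9 pos [ 0.1472 -0.6074  0.2313] F [-0.4  0.3  0. ] open 0.0856 q6 -0.12 n 16
[[np.float64(0.002),np.float64(-0.0208),np.float64(-0.0304),np.float64(-5.22),np.float64(0.0),np.float64(-0.0),0.06],[np.float64(0.002),np.float64(-0.018),np.float64(-0.0322),np.float64(-5.22),np.float64(0.0),np.float64(-0.0),0.06],[np.float64(0.002),np.float64(-0.015),np.float64(-0.0337),np.float64(-5.22),np.float64(0.0),np.float64(-0.0),0.06],[np.float64(0.002),np.float64(-0.0119),np.float64(-0.0349),np.float64(-5.22),np.float64(0.0),np.float64(-0.0),0.06],[np.float64(0.002),np.float64(-0.0086),np.float64(-0.0359),np.float64(-5.22),np.float64(0.0),np.float64(-0.0),0.06],[np.float64(0.002),np.float64(-0.0053),np.float64(-0.0365),np.float64(-5.22),np.float64(0.0),np.float64(-0.0),0.06],[np.float64(0.002),np.float64(-0.002),np.float64(-0.0368),np.float64(-5.22),np.float64(0.0),np.float64(-0.0),0.06],[np.float64(0.002),np.float64(0.0014),np.float64(-0.0369),np.float64(-5.22),np.float64(0.0),np.float64(-0.0),0.06],[np.float64(0.002),np.float64(0.0047),np.float64(-0.0366),np.float64(-5.22),np.float64(0.0),np.float64(-0.0),0.06],[np.float64(0.002),np.float64(0.008),np.float64(-0.036),np.float64(-5.22),np.float64(0.0),np.float64(-0.0),0.06],[np.float64(0.002),np.float64(0.0113),np.float64(-0.0351),np.float64(-5.22),np.float64(0.0),np.float64(-0.0),0.06],[np.float64(0.002),np.float64(0.0144),np.float64(-0.034),np.float64(-5.22),np.float64(0.0),np.float64(-0.0),0.06],[np.float64(0.002),np.float64(0.0174),np.float64(-0.0325),np.float64(-5.22),np.float64(0.0),np.float64(-0.0),0.06],[np.float64(0.002),np.float64(0.0203),np.float64(-0.0308),np.float64(-5.22),np.float64(0.0),np.float64(-0.0),0.06],[np.float64(0.002),np.float64(0.023),np.float64(-0.0288),np.float64(-5.22),np.float64(0.0),np.float64(-0.0),0.06],[np.float64(0.002),np.float64(0.0256),np.float64(-0.0266),np.float64(-5.22),np.float64(0.0),np.float64(-0.0),0.06]]
```

{"fn": "arm_command", "kwargs": {"plan": [[[0.002, -0.021, -0.03, -5.2, 0, 0, 0.06], [0.002, -0.018, -0.032, -5.2, 0, 0, 0.06], [0.002, -0.015, -0.034, -5.2, 0, 0, 0.06], [0.002, -0.012, -0.035, -5.2, 0, 0, 0.06], [0.002, -0.009, -0.036, -5.2, 0, 0, 0.06], [0.002, -0.005, -0.0365, -5.2, 0, 0, 0.06], [0.002, -0.002, -0.037, -5.2, 0, 0, 0.06], [0.002, 0.001, -0.037, -5.2, 0, 0, 0.06], [0.002, 0.005, -0.037, -5.2, 0, 0, 0.06], [0.002, 0.008, -0.036, -5.2, 0, 0, 0.06], [0.002, 0.011, -0.035, -5.2, 0, 0, 0.06], [0.002, 0.014, -0.034, -5.2, 0, 0, 0.06], [0.002, 0.017, -0.0325, -5.2, 0, 0, 0.06], [0.002, 0.02, -0.031, -5.2, 0, 0, 0.06], [0.002, 0.023, -0.029, -5.2, 0, 0, 0.06], [0.002, 0.026, -0.027, -5.2, 0, 0, 0.06]]]}}

```text
t: 3.23
tool_pos: [0.5418, -0.1424, 0.1994]
tool_rot: [1.074, 1.277, -1.079]
contact_force: [-0.3, -0.4, -0.1]
opening: 0.0597
```

```bash
sed -i 's/round(v,4) for/round(float(v),4) for/;s/round(v,2) for/round(float(v),2) for/' plan.py; python3 plan.py .542 -.1685 .11 7.1 .06
```

```text
t 3.2333 pos [ 0.5418 -0.1424  0.1994] F [-0.3 -0.4 -0.1] open 0.0597 q6 -0.56 n 3
[[0.0299,-0.0016,0.0083,1.01,0.19,-0.08,0.06],[0.0299,-0.0014,0.0084,1.01,0.19,-0.08,0.06],[0.0298,-0.0012,0.0085,1.01,0.19,-0.08,0.06]]
```

{"fn": "arm_command", "kwargs": {"plan": [[[0.03, -0.0015, 0.0085, 1, 0.2, -0.1, 0.06], [0.03, -0.0015, 0.0085, 1, 0.2, -0.1, 0.06], [0.03, -0.001, 0.0085, 1, 0.2, -0.1, 0.06], [0, 0, 0, 0, 0, 0, 0.06]]]}}

```text
t: 3.57
tool_pos: [0.5506, -0.1605, 0.1106]
tool_rot: [1.108, 1.266, -1.099]
contact_force: [-1.9, 0.4, -0.8]
opening: 0.0599
```

```bash
python3 - <<'E'
from fit import *
np.set_printoptions(suppress=True)
get_image("scene");marks("scene",["lid_handle","lid_lug"])
save("scene","d.png",(130,170,290,300),4)
E
python3 plan.py .542 -.1685 .036 7.1 .06
```

```text
scene lid_handle 0.78 [ 0.5438 -0.1727  0.056 ] [205. 243.]
scene lid_handle 0.62 [ 0.2954 -0.2553  0.054 ] [152. 174.]
scene lid_lug 0.91 [ 0.243  -0.3227  0.0123] [127. 174.]
scene lid_lug 0.78 [ 0.6316 -0.1592  0.0166] [222. 279.]
scene lid_lug 0.41 [ 0.5406 -0.1687  0.0551] [207. 241.]
t 3.7667 pos [ 0.5551 -0.1622  0.1195] F [ 0.5 -1.1  0.1] open 0.0598 q6 -0.56 n 3
[[0.0277,-0.0052,0.0012,0.34,0.15,-0.39,0.06],[0.0278,-0.005,0.0013,0.34,0.15,-0.39,0.06],[0.0278,-0.0048,0.0015,0.34,0.15,-0.39,0.06]]
```

View pics/d.png

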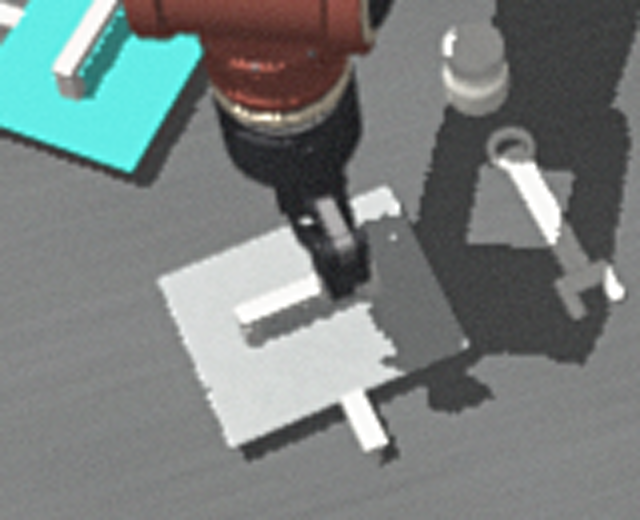

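The gripper hangs over the handle, open, slightly toward +x of it. I'll centre it first and then descend gently.

{"fn": "arm_command", "kwargs": {"plan": [[[0.012, -0.006, 0.002, 0.3, 0.1, -0.4, 0.06], [0.012, -0.005, 0.002, 0.3, 0.1, -0.4, 0.06], [0.01, -0.003, 0, 0, 0, 0, 0.06], [0, 0, 0, 0, 0, 0, 0.06], [0, 0, 0, 0, 0, 0, 0.06]]]}}

```text
t: 4.18
tool_pos: [0.5444, -0.1707, 0.0894]
tool_rot: [1.114, 1.249, -1.106]
contact_force: [-0.5, 0.3, 0.2]
opening: 0.0598
```

```bash
python3 plan.py .542 -.1685 .036 7.1 .06 .015
```

```text
t 4.1833 pos [ 0.5444 -0.1707  0.0894] F [-0.5  0.3  0.2] open 0.0598 q6 -0.56 n 4
[[0.0133,-0.0007,-0.0008,0.09,0.15,-0.22,0.06],[0.0133,-0.0007,-0.0007,0.09,0.15,-0.22,0.06],[0.0133,-0.0006,-0.0007,0.09,0.15,-0.22,0.06],[0.0133,-0.0006,-0.0006,0.09,0.15,-0.22,0.06]]
```

{"fn": "arm_command", "kwargs": {"plan": [[[0.013, -0.001, -0.001, 0.1, 0.2, -0.2, 0.06], [0.013, -0.001, -0.0005, 0.1, 0.2, -0.2, 0.06], [0.012, 0, -0.0005, 0, 0, -0.2, 0.06], [0.008, 0, 0, 0, 0, 0, 0.06], [0, 0, 0, 0, 0, 0, 0.06], [0, 0, 0, 0, 0, 0, 0.06]]]}}

```text
t: 4.68
tool_pos: [0.5416, -0.1686, 0.0372]
tool_rot: [1.116, 1.263, -1.115]
contact_force: [0.5, -0.3, 0.3]
opening: 0.0597
```

```bash
python3 plan.py .542 -.1685 .036 7.1 .06 .015
```

```text
t 4.6833 pos [ 0.5416 -0.1686  0.0372] F [ 0.5 -0.3  0.3] open 0.0597 q6 -0.56 n 1
[[0.0012,0.0004,-0.0,0.11,0.09,-0.12,0.06]]
```

Well placed. Closing, then a gentle lift.

{"fn": "arm_command", "kwargs": {"plan": [[[0.001, 0, 0, 0, 0, -0.1, 0], [0, 0, 0, 0, 0, 0, 0], [0, 0, 0, 0, 0, 0, 0], [0, 0, 0, 0, 0, 0, 0], [0, 0, 0, 0, 0, 0, 0], [0, 0, 0, 0, 0, 0, 0], [0, 0, 0, 0, 0, 0, 0], [0, 0, 0, 0, 0, 0, 0]]], "squeeze": 80}}

```text
t: 5.35
tool_pos: [0.5419, -0.1685, 0.0365]
tool_rot: [1.115, 1.264, -1.116]
contact_force: [0.5, 0.3, -1.5]
opening: 0.0126
```

```bash
python3 plan.py .5437 -.1685 .2 7.1 0 .02
```

```text
t 5.35 pos [ 0.5419 -0.1685  0.0365] F [ 0.5  0.3 -1.5] open 0.0126 q6 -0.56 n 9
[[-0.0182,0.0002,0.0001,0.01,0.01,-0.01,0.0],[-0.0182,0.0002,0.0001,0.01,0.01,-0.01,0.0],[-0.0182,0.0002,0.0001,0.01,0.01,-0.01,0.0],[-0.0182,0.0002,0.0,0.01,0.01,-0.01,0.0],[-0.0182,0.0002,0.0,0.01,0.01,-0.01,0.0],[-0.0182,0.0002,0.0,0.01,0.01,-0.01,0.0],[-0.0182,0.0002,0.0,0.01,0.01,-0.01,0.0],[-0.0182,0.0002,0.0,0.01,0.01,-0.01,0.0],[-0.0182,0.0002,0.0,0.01,0.01,-0.01,0.0]]
```

{"fn": "arm_command", "kwargs": {"plan": [[[-0.01, 0, 0, 0, 0, 0, 0], [-0.018, 0, 0, 0, 0, 0, 0], [-0.018, 0, 0, 0, 0, 0, 0], [-0.018, 0, 0, 0, 0, 0, 0], [-0.018, 0, 0, 0, 0, 0, 0], [-0.018, 0, 0, 0, 0, 0, 0], [-0.018, 0, 0, 0, 0, 0, 0], [-0.018, 0, 0, 0, 0, 0, 0], [-0.01, 0, 0, 0, 0, 0, 0]]]}}

```text
t: 6.1
tool_pos: [0.5355, -0.1653, 0.1841]
tool_rot: [1.114, 1.282, -1.123]
contact_force: [0.6, -0.0, -2.7]
opening: 0.0123
```

```bash
python3 plan.py .5125 .212 .19 2.4 0 .028
```

```text
t 6.1 pos [ 0.5355 -0.1653  0.1841] F [ 0.6 -0.  -2.7] open 0.0123 q6 -0.56 n 14
[[-0.0002,0.0018,-0.0269,0.34,-0.03,0.06,0.0],[-0.0002,0.0016,-0.027,0.34,-0.03,0.06,0.0],[-0.0003,0.0014,-0.027,0.34,-0.03,0.06,0.0],[-0.0003,0.0013,-0.027,0.34,-0.03,0.06,0.0],[-0.0003,0.0011,-0.027,0.34,-0.03,0.06,0.0],[-0.0003,0.0009,-0.027,0.34,-0.03,0.06,0.0],[-0.0003,0.0008,-0.027,0.34,-0.03,0.06,0.0],[-0.0003,0.0006,-0.027,0.34,-0.03,0.06,0.0],[-0.0003,0.0005,-0.027,0.34,-0.03,0.06,0.0],[-0.0003,0.0003,-0.027,0.34,-0.03,0.06,0.0],[-0.0004,0.0001,-0.027,0.34,-0.03,0.06,0.0],[-0.0004,-0.0,-0.027,0.34,-0.03,0.06,0.0],[-0.0004,-0.0002,-0.027,0.34,-0.03,0.06,0.0],[-0.0004,-0.0004,-0.027,0.34,-0.03,0.06,0.0]]
```

{"fn": "arm_command", "kwargs": {"plan": [[[0, 0.002, -0.015, 0.3, 0, 0, 0], [0, 0.0015, -0.027, 0.3, 0, 0, 0], [0, 0.0015, -0.027, 0.3, 0, 0, 0], [0, 0.001, -0.027, 0.3, 0, 0, 0], [0, 0.001, -0.027, 0.3, 0, 0, 0], [0, 0.001, -0.027, 0.3, 0, 0, 0], [0, 0.001, -0.027, 0.3, 0, 0, 0], [0, 0.001, -0.027, 0.3, 0, 0, 0], [0, 0.0005, -0.027, 0.3, 0, 0, 0], [0, 0, -0.027, 0.3, 0, 0, 0], [0, 0, -0.027, 0.3, 0, 0, 0], [0, 0, -0.027, 0.3, 0, 0, 0], [0, 0, -0.027, 0.3, 0, 0, 0], [0, 0, -0.015, 0.3, 0, 0, 0], [0, 0, 0, 0, 0, 0, 0], [0, 0, 0, 0, 0, 0, 0]]]}}

```text
t: 7.43
tool_pos: [0.5084, 0.2029, 0.1869]
tool_rot: [1.168, 1.247, -1.188]
contact_force: [-0.9, -0.1, -3.5]
opening: 0.0123
```

```bash
python3 plan.py .5125 .212 .14 2.4 0 .02
```

```text
t 7.4333 pos [0.5084 0.2029 0.1869] F [-0.9 -0.1 -3.5] open 0.0123 q6 0.19 n 3
[[0.0156,0.0018,-0.0029,0.07,-0.06,0.37,0.0],[0.0156,0.0017,-0.0029,0.07,-0.06,0.37,0.0],[0.0156,0.0016,-0.0029,0.07,-0.06,0.37,0.0]]
```

{"fn": "arm_command", "kwargs": {"plan": [[[0.012, 0.002, -0.004, 0, 0, 0.4, 0], [0.015, 0.002, -0.003, 0, 0, 0.4, 0], [0.014, 0.001, -0.002, 0, 0, 0.3, 0], [0.005, 0, 0, 0, 0, 0, 0], [0, 0, 0, 0, 0, 0, 0], [0, 0, 0, 0, 0, 0, 0]]]}}

```text
t: 7.93
tool_pos: [0.5127, 0.2079, 0.1396]
tool_rot: [1.178, 1.23, -1.178]
contact_force: [0.5, 0.3, -3.1]
opening: 0.0124
```

```bash
python3 - <<'E'
from fit import *
np.set_printoptions(suppress=True)
o=ctrl.get_obs();z=o["tool_pos"][2]-.0365;print(o["tool_pos"],z)
save("scene","e.png",(280,150,440,270),5)
for c in("scene","top"):
    get_image(c);marks(c,["lid_lug","box_fork","box","lid"])
E
python3 plan.py .5125 .212 .14 2.4 0 .02
```

```text
[0.51267715 0.20788833 0.13963382] 0.10313381595162893
scene lid_lug 0.9 [0.6047 0.2091 0.1161] [361. 208.]
scene lid_lug 0.78 [ 0.2432 -0.3224  0.0099] [127. 175.]
scene box_fork 0.91 [0.3379 0.3431 0.0697] [365. 126.]
scene box_fork 0.63 [0.5979 0.2146 0.0688] [360. 215.]
scene box 0.87 [0.509  0.2126 0.0006] [343. 201.]
scene box 0.63 [0.2514 0.3194 0.0005] [343. 122.]
scene lid 0.92 [ 0.3008 -0.253  -0.0029] [157. 187.]
scene lid 0.79 [0.5134 0.2074 0.1046] [346. 181.]
top lid_lug 0.96 [ 0.2472 -0.3229  0.0081] [385. 297.]
top lid_lug 0.79 [0.6055 0.216  0.1129] [217. 177.]
top lid_lug 0.28 [ 0.5102 -0.0008 -0.0018] [286. 214.]
top box_fork 0.76 [0.3396 0.3441 0.0642] [174. 263.]
top box 0.96 [0.2526 0.3185 0.0024] [185. 292.]
top lid 0.68 [ 0.3045 -0.248  -0.0021] [361. 279.]
top lid 0.68 [ 0.4279 -0.485  -0.0004] [433. 242.]
top lid 0.57 [0.5165 0.2115 0.1012] [218. 206.]
t 8.4833 pos [0.513  0.2088 0.1401] F [-0.1 -0.7 -4.1] open 0.0124 q6 0.21 n 1
[[0.0001,-0.0003,-0.0032,0.06,-0.07,-0.05,0.0]]
```

View pics/e.png

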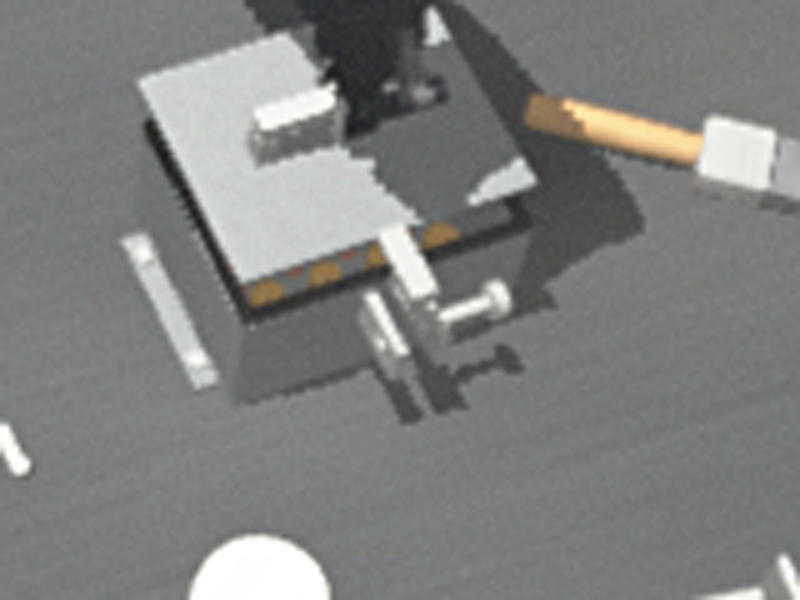

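Run:
```python
from h import *
g=lambda x,y,z:ray("scene",280+x/5-.4,150+y/5-.4,z)[:2].round(4)
zl=.1401-.0365+.027
L={k:g(*v,zl) for k,v in dict(bl=(138,82),fl=(243,285),br=(290,33),fr=(537,185)).items()}
Bx={k:g(*v,.088) for k,v in dict(bl=(145,123),fl=(248,322),fr=(531,215)).items()}
print(L,Bx)
c,s=np.cos(.042),np.sin(.042)
f=lambda p,x,y:p+np.array([c*x-s*y,s*x+c*y])
for n,(x,y) in dict(bl=(-.065,-.08),fl=(.065,-.08),fr=(.065,.08)).items():
    print(n,"centre from lid",f(L[n],-x,-y),"from box",f(Bx[n],-x,-y))
```

```text
{'bl': array([0.4548, 0.1237]), 'fl': array([0.5838, 0.1293]), 'br': array([0.4507, 0.2078]), 'fr': array([0.576 , 0.2874])} {'bl': array([0.452, 0.131]), 'fl': array([0.5811, 0.137 ]), 'fr': array([0.5679, 0.2961])}
bl centre from lid [0.51638367 0.20635865] from box [0.51358367 0.21365865]
fl centre from lid [0.51549831 0.20650025] from box [0.51279831 0.21420025]
fr centre from lid [0.51441633 0.20474135] from box [0.50631633 0.21344135]
```

{"fn": "arm_command", "kwargs": {"plan": [[[0, -0.0015, -0.004, 0, 0, 0, 0], [0, 0, -0.002, 0, 0, 0, 0], [0.005, 0, 0, 0, 0, 0, 0], [0.007, 0, 0, 0, 0, 0, 0], [0.005, 0, 0, 0, 0, 0, 0], [0, 0, 0, 0, 0, 0, 0]]]}}

```text
t: 8.98
tool_pos: [0.5109, 0.2159, 0.1215]
tool_rot: [1.178, 1.23, -1.175]
contact_force: [0.1, 0.5, -5.1]
opening: 0.0124
```

```bash
python3 - <<'E'
from h import *
print(ctrl.get_obs()["tool_pos"])
save("scene","f.png",(280,150,440,270),5)
E
python3 plan.py .5115 .2145 .105 2.4 0 .02
```

```text
[0.51093566 0.21585294 0.12152735]
t 9.0333 pos [0.511  0.2159 0.1218] F [-0.6 -0.8 -4.5] open 0.0121 q6 0.22 n 1
[[0.0168,0.0004,0.0014,0.1,-0.08,-0.08,0.0]]
```

View pics/f.png

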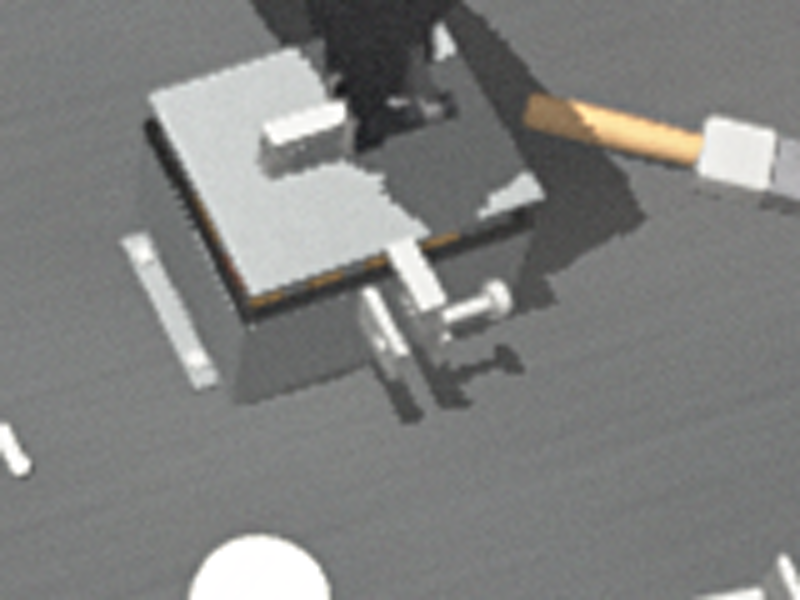

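Run:
```python
from fit import *
g=lambda x,y,z:ray("scene",280+x/5-.4,150+y/5-.4,z)[:2].round(4)
zl=.1218-.0365+.027
c,s=np.cos(.042),np.sin(.042)
f=lambda p,x,y:p+np.array([c*x-s*y,s*x+c*y])
for n,(q,x,y) in dict(bl=((150,98),-.065,-.08),fl=((250,297),.065,-.08),fr=((545,200),.065,.08)).items(): print(n,f(g(*q,zl),-x,-y))
# overlay model outlines
im=get_image("scene")[150:270,280:440,::-1];im=cv2.resize(im,None,fx=5,fy=5,interpolation=cv2.INTER_CUBIC)
def dr(parts,p,z,col):
    for q in world(parts,p,z):
        uv=np.array([P("scene",v) for v in q]);uv=((uv-[280,150])*5+2).astype(np.int32)
        cv2.polylines(im,[cv2.convexHull(uv)],True,col,1)
dr([LID[0],LID[3]],[.511,.2159,.043],.0853,(0,0,255))
dr([BOX[0],BOX[1],BOX[2],BOX[4]],[.512,.2140,.043],0,(0,255,0))
cv2.imwrite("pics/g.png",im)
```

```text
bl [0.51558367 0.21425865]
fl [0.51289831 0.21290025]
fr [0.51361633 0.21304135]
```

View pics/g.png

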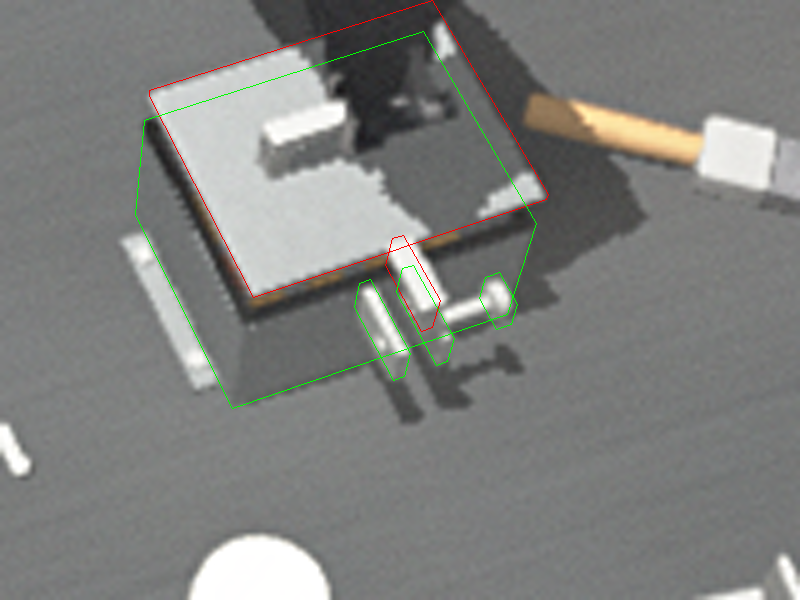

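The overlay shows the lid's lug lined up over the fork gap, within about 2 mm. Descending to the seal.

{"fn": "arm_command", "kwargs": {"plan": [[[0.004, 0, 0, 0, 0, 0, 0], [0.004, 0, 0.0005, 0, 0, 0, 0], [0.004, 0, 0, 0, 0, 0, 0], [0.002, 0, 0, 0, 0, 0, 0], [0, 0, 0, 0, 0, 0, 0]]]}}

```text
t: 9.5
tool_pos: [0.512, 0.2153, 0.1075]
tool_rot: [1.18, 1.228, -1.174]
contact_force: [0.1, 0.3, -4.2]
opening: 0.0122
```

```bash
python3 plan.py .5108 .2155 .102 2.4 0 .02
```

```text
t 9.5 pos [0.512  0.2153 0.1075] F [ 0.1  0.3 -4.2] open 0.0122 q6 0.22 n 1
[[0.0055,-0.0012,-0.0002,0.08,-0.1,-0.19,0.0]]
```

{"fn": "arm_command", "kwargs": {"plan": [[[0.002, -0.0005, 0, 0, 0, -0.1, 0], [0.002, 0, 0, 0, 0, 0, 0], [0.002, 0, 0, 0, 0, 0, 0], [0, 0, 0, 0, 0, 0, 0]]]}}

```text
t: 9.83
tool_pos: [0.512, 0.2154, 0.1023]
tool_rot: [1.18, 1.229, -1.175]
contact_force: [-0.5, 0.1, -3.6]
opening: 0.0123
```

{"fn": "arm_command", "kwargs": {"plan": [[[0.002, 0, 0, 0, 0, 0, 0], [0.002, 0, 0, 0, 0, 0, 0], [0.001, 0, 0, 0, 0, 0, 0]]]}}

```text
t: 10.08
tool_pos: [0.5127, 0.2156, 0.1006]
tool_rot: [1.18, 1.229, -1.174]
contact_force: [-2.9, -1.6, 2.8]
opening: 0.0123
```

{"fn": "arm_command", "kwargs": {"plan": [[[0.002, -0.001, 0.0005, 0, 0, 0, 0], [0.003, -0.001, 0, 0, 0, 0, 0], [0.003, 0, 0, 0, 0, 0, 0], [0.003, 0, 0, 0, 0, 0, 0]]]}}

```text
t: 10.42
tool_pos: [0.513, 0.2157, 0.0958]
tool_rot: [1.182, 1.226, -1.171]
contact_force: [-7.5, -2.1, 8.7]
opening: 0.0124
```

{"fn": "arm_command", "kwargs": {"plan": [[[0, -0.001, 0, 0, 0, 0, 0.05], [0, 0, 0, 0, 0, 0, 0.05], [0, 0, 0, 0, 0, 0, 0.05], [-0.02, 0, 0, 0, 0, 0, 0.05], [-0.02, 0, 0, 0, 0, 0, 0.05], [-0.02, 0, 0, 0, 0, 0, 0], [0, 0, 0, 0, 0, 0, 0], [0, 0, 0, 0, 0, 0, 0]]]}}

```text
t: 11.08
tool_pos: [0.5134, 0.2159, 0.1572]
tool_rot: [1.187, 1.222, -1.165]
contact_force: [0.5, 0.4, -0.1]
opening: 0.0142
```

```bash
python3 - <<'E'
from fit import *
np.set_printoptions(suppress=True)
save("scene","h.png",(280,150,440,270),5)
for c in("scene","top"):
    get_image(c);m=getmask(c,"lid",P(c,[.512,.214,.08]))
    for z in (.058,.062,.066):
        if m is not None: print(c,z,fit({c:m},LID[:1]+LID[2:],[.512,.214,.043],z))
E
python3 plan.py .512 .214 .14 2.4 0 .02
```

```text
scene 0.058 (array([0.51390401, 0.21423334, 0.04970358]), np.float64(0.1120755619320899))
scene 0.062 (array([0.51607749, 0.21324231, 0.04988666]), np.float64(0.11450263032042082))
scene 0.066 (array([0.51790792, 0.21147577, 0.05101178]), np.float64(0.11702385222381634))
top 0.058 (array([0.51484663, 0.21639026, 0.03681516]), np.float64(1.6822258080289472))
top 0.062 (array([0.5148316 , 0.21508854, 0.03908796]), np.float64(1.6865581145176274))
top 0.066 (array([0.51556241, 0.21471193, 0.01003246]), np.float64(1.6972861962740209))
t 11.3333 pos [0.5123 0.2156 0.1556] F [-0.5  0.8  0.5] open -0.0 q6 0.22 n 1
[[0.0155,-0.0005,0.0016,0.09,-0.18,-0.59,0.0]]
```

View pics/h.png

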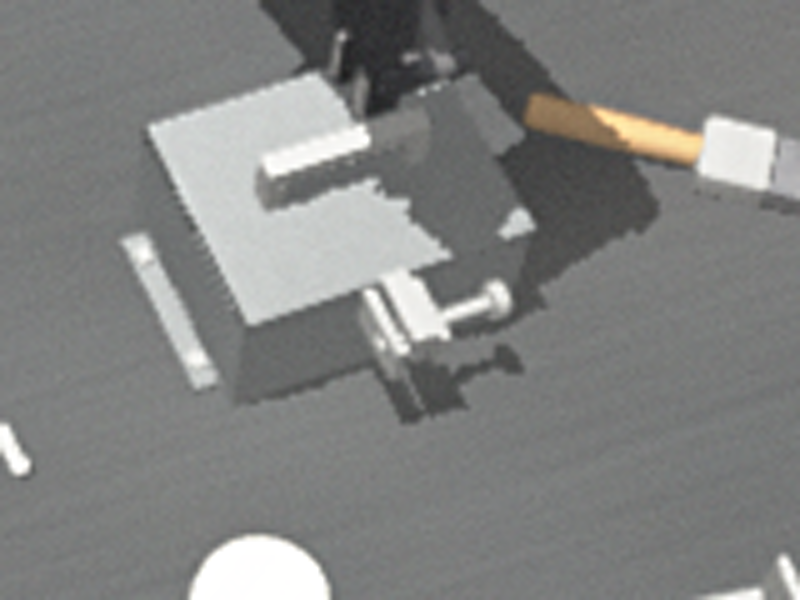

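Lid is seated with the lug between the ears; the black seal is almost hidden. Now I press the bar's top with closed fingers, to make sure.

{"fn": "arm_command", "kwargs": {"plan": [[[0.01, -0.0005, 0.001, 0.1, -0.2, -0.6, 0], [0.012, 0, 0, 0, 0, 0, 0], [0.01, 0, 0, 0, 0, 0, 0], [0.004, 0, 0, 0, 0, 0, 0], [0.002, 0, 0, 0, 0, 0, 0]]]}}

```text
t: 11.75
tool_pos: [0.512, 0.2144, 0.1169]
tool_rot: [1.175, 1.23, -1.182]
contact_force: [-11.2, -4.0, 27.5]
opening: 0.0
```

{"fn": "arm_command", "kwargs": {"plan": [[[0.001, 0, 0, 0, 0, 0, 0], [0.001, 0, 0, 0, 0, 0, 0]]]}}

```text
t: 11.92
tool_pos: [0.5121, 0.2145, 0.117]
tool_rot: [1.174, 1.231, -1.184]
contact_force: [-4.7, -1.4, 9.9]
opening: 0.0002
```

{"fn": "arm_command", "kwargs": {"plan": [[[-0.008, 0, 0, 0, 0, 0, 0], [0, 0, -0.016, 0, 0, 0, 0], [0, 0, -0.016, 0, 0, 0, 0], [0, 0, 0, 0, 0, 0, 0], [0.003, 0, 0, 0, 0, 0, 0], [0.003, 0, 0, 0, 0, 0, 0], [0.003, 0, 0, 0, 0, 0, 0], [0.002, 0, 0, 0, 0, 0, 0], [0.002, 0, 0, 0, 0, 0, 0]]]}}

```text
t: 12.67
tool_pos: [0.51, 0.2465, 0.117]
tool_rot: [1.172, 1.235, -1.189]
contact_force: [-6.2, 0.3, 11.0]
opening: -0.0001
```

{"fn": "arm_command", "kwargs": {"plan": [[[-0.008, 0, 0, 0, 0, 0, 0], [0, 0, 0.022, 0, 0, 0, 0], [0, 0, 0.022, 0, 0, 0, 0], [0, 0, 0.022, 0, 0, 0, 0], [0, 0, 0, 0, 0, 0, 0], [0.003, 0, 0, 0, 0, 0, 0], [0.003, 0, 0, 0, 0, 0, 0], [0.002, 0, 0, 0, 0, 0, 0], [0.002, 0, 0, 0, 0, 0, 0]]]}}

```text
t: 13.42
tool_pos: [0.5129, 0.1754, 0.1169]
tool_rot: [1.17, 1.234, -1.192]
contact_force: [-9.5, -4.3, 21.0]
opening: -0.0001
```

Handle top reads 0.117 m at the centre and both ends, which is the home height. Now over to the pin.

{"fn": "arm_command", "kwargs": {"plan": [[[-0.03, 0, 0, 0, 0, 0, 0], [-0.03, 0, 0, 0, 0, 0, 0], [-0.01, 0.02, -0.02, 0, 0, 0, 0], [0, 0.025, -0.03, 0, 0, 0, 0], [0, 0.025, -0.035, 0, 0, 0, 0], [0, 0.015, -0.035, 0, 0, 0, 0], [0, 0.01, -0.025, 0, 0, 0, 0], [0, 0, 0, 0, 0, 0, 0], [0, 0, 0, 0, 0, 0, 0]]]}}

```text
t: 14.17
tool_pos: [0.6023, 0.3357, 0.1834]
tool_rot: [1.164, 1.239, -1.189]
contact_force: [-0.7, -0.3, -1.3]
opening: 0.0002
```

```bash
python3 - <<'E'
from h import *
np.set_printoptions(suppress=True)
for c in("scene","top"): get_image(c);marks(c,["pin_head","box_fork","lid_lug","lid"])
save("scene","i.png",(280,150,440,270),5)
E
python3 plan.py .601 .32 .052 2.4 0 .02
```

```text
scene pin_head 0.61 [0.3175 0.4038 0.0645] [382. 117.]
scene pin_head 0.53 [0.5974 0.2691 0.0685] [380. 209.]
scene box_fork 0.77 [0.3382 0.3432 0.0647] [365. 128.]
scene box_fork 0.58 [0.5988 0.2128 0.0694] [359. 215.]
scene lid_lug 0.9 [ 0.2458 -0.3248  0.0132] [126. 175.]
scene lid_lug 0.81 [0.6053 0.2173 0.0686] [362. 217.]
scene lid_lug 0.17 [ 0.7581  0.0671 -0.0025] [326. 300.]
scene lid 0.84 [ 0.3029 -0.2554 -0.0003] [156. 188.]
scene lid 0.56 [0.5136 0.217  0.056 ] [347. 191.]
top pin_head 0.61 [0.5967 0.2705 0.0633] [202. 183.]
top pin_head 0.58 [0.3202 0.3983 0.0629] [156. 269.]
top box_fork 0.84 [0.598  0.2241 0.0606] [216. 183.]
top box_fork 0.74 [0.338  0.3427 0.0626] [175. 263.]
top lid_lug 0.84 [0.607  0.2202 0.0618] [218. 180.]
top lid_lug 0.78 [ 0.2448 -0.3232  0.0106] [385. 298.]
top lid 0.95 [ 0.304  -0.2476 -0.0013] [361. 279.]
top lid 0.69 [0.5125 0.216  0.0515] [218. 210.]
top lid 0.59 [0.6023 0.2216 0.0631] [217. 181.]
t 14.7167 pos [0.6026 0.3334 0.1848] F [ 0.4 -0.7  0.2] open 0.0001 q6 0.35 n 7
[[0.019,-0.0,0.0018,0.01,0.03,0.12,0.0],[0.019,-0.0001,0.0018,0.01,0.03,0.12,0.0],[0.019,-0.0001,0.0019,0.01,0.03,0.12,0.0],[0.019,-0.0001,0.0019,0.01,0.03,0.12,0.0],[0.019,-0.0002,0.0019,0.01,0.03,0.12,0.0],[0.019,-0.0002,0.0019,0.01,0.03,0.12,0.0],[0.019,-0.0003,0.0019,0.01,0.03,0.12,0.0]]
```

View pics/i.png

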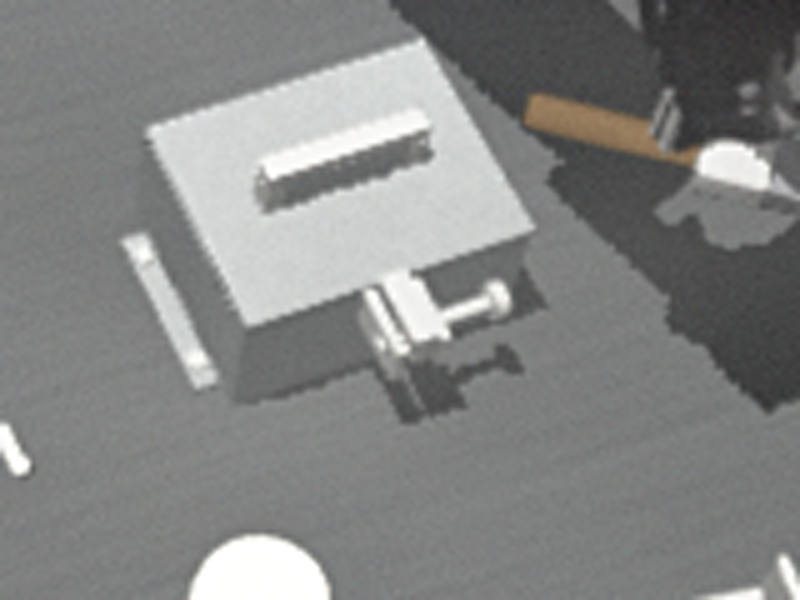

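Lid lies flat on the rim with no seal visible; the pin head is at crop (497,300). Descending beside it.

{"fn": "arm_command", "kwargs": {"plan": [[[0.018, 0, 0.002, 0, 0, 0.1, 0], [0.02, 0, 0.002, 0, 0, 0.1, 0], [0.02, 0, 0.002, 0, 0, 0.1, 0], [0.02, 0, 0.002, 0, 0, 0.1, 0], [0.02, 0, 0.002, 0, 0, 0.1, 0], [0.018, 0, 0.002, 0, 0, 0.1, 0], [0.01, 0, 0, 0, 0, 0, 0], [0, 0, 0, 0, 0, 0, 0], [0, 0, 0, 0, 0, 0, 0]]]}}

```text
t: 15.47
tool_pos: [0.6049, 0.3199, 0.0586]
tool_rot: [1.181, 1.225, -1.177]
contact_force: [-0.9, -0.0, 0.3]
opening: -0.0001
```

```bash
python3 plan.py .600 .2915 .052 2.4 0 .01
```

```text
t 15.4667 pos [0.6049 0.3199 0.0586] F [-0.9 -0.   0.3] open -0.0001 q6 0.34 n 3
[[0.0022,-0.002,0.0094,-0.03,0.01,-0.07,0.0],[0.0022,-0.002,0.0094,-0.03,0.01,-0.07,0.0],[0.0022,-0.002,0.0094,-0.03,0.01,-0.07,0.0]]
```

{"fn": "arm_command", "kwargs": {"plan": [[[0.003, -0.002, 0.009, 0, 0, 0, 0], [0.003, -0.002, 0.009, 0, 0, 0, 0], [0.001, -0.001, 0.008, 0, 0, 0, 0], [0, 0, 0.004, 0, 0, 0, 0], [0, 0, 0.004, 0, 0, 0, 0]]]}}

```text
t: 15.88
tool_pos: [0.6037, 0.284, 0.0562]
tool_rot: [1.185, 1.221, -1.17]
contact_force: [-0.3, 0.1, -0.2]
opening: -0.0001
```

{"fn": "arm_command", "kwargs": {"plan": [[[0, 0, 0.005, 0, 0, 0, 0], [0, 0, 0.005, 0, 0, 0, 0], [0, 0, 0.005, 0, 0, 0, 0]]]}}

```text
t: 16.13
tool_pos: [0.6046, 0.2694, 0.0571]
tool_rot: [1.191, 1.224, -1.167]
contact_force: [0.7, 4.7, -2.1]
opening: 0.0002
```

{"fn": "arm_command", "kwargs": {"plan": [[[0.001, -0.001, 0.005, 0, 0, 0.2, 0], [0.001, -0.001, 0.005, 0, 0, 0.2, 0], [0, 0, 0.004, 0, 0, 0, 0]]]}}

```text
t: 16.38
tool_pos: [0.6052, 0.2557, 0.0572]
tool_rot: [1.2, 1.217, -1.155]
contact_force: [0.7, 3.9, -2.5]
opening: 0.0003
```

{"fn": "arm_command", "kwargs": {"plan": [[[0, 0, 0.003, 0, 0, 0, 0], [0, 0, 0.003, 0, 0, 0, 0], [0, 0, 0.003, 0, 0, 0, 0]]]}}

```text
t: 16.63
tool_pos: [0.6055, 0.2495, 0.0573]
tool_rot: [1.208, 1.222, -1.151]
contact_force: [0.1, 22.0, -2.5]
opening: 0.0001
```

{"fn": "arm_command", "kwargs": {"plan": [[[0, 0, 0.002, 0, 0, 0, 0], [0, 0, 0.002, 0, 0, 0, 0]]]}}

```text
t: 16.8
tool_pos: [0.6056, 0.2497, 0.0574]
tool_rot: [1.217, 1.228, -1.145]
contact_force: [1.6, 10.5, -0.7]
opening: 0.0001
```

{"fn": "arm_command", "kwargs": {"plan": [[[0, 0, -0.01, 0, 0, 0, 0], [0, 0, -0.02, 0, 0, 0, 0], [0, 0, -0.025, 0, 0, 0, 0], [-0.02, 0, -0.02, 0, 0, 0, 0], [-0.03, 0, 0, 0, 0, 0, 0], [-0.03, 0, 0, 0, 0, 0, 0], [-0.03, 0, 0, 0, 0, 0, 0], [-0.02, 0, 0, 0, 0, 0, 0], [0, 0, 0, 0, 0, 0, 0]]]}}

```text
t: 17.55
tool_pos: [0.5946, 0.3183, 0.1872]
tool_rot: [1.19, 1.223, -1.17]
contact_force: [1.1, 1.1, 1.0]
opening: 0.0003
```

Run:
```python
from h import *
np.set_printoptions(suppress=True)
a=[]
for c in("scene","top"): get_image(c);marks(c,["pin_head","box_fork","lid_lug"])
im=get_image("scene")[:,:,::-1];cv2.imwrite("pics/j.png",cv2.resize(im[170:250,330:410],None,fx=7,fy=7,interpolation=cv2.INTER_CUBIC))
o=ctrl.get_obs();print(o["t"],o["tool_pos"],o["contact_force"])
for c in("scene","top"):
    get_image(c)
    for n in("spray_can","tip_jar","wrench","wire_brush","wire_spool"):
        for d in mark_of(c,n)[:1]: print(c,n,round(d["conf"],2),W(c,d["at"]).round(3))
```

```text
scene pin_head 0.44 [0.5975 0.2382 0.069 ] [368. 212.]
scene pin_head 0.4 [0.3161 0.3996 0.0644] [380. 117.]
scene box_fork 0.67 [0.599  0.2124 0.0723] [359. 215.]
scene box_fork 0.64 [0.3394 0.3413 0.0708] [365. 127.]
scene lid_lug 0.85 [ 0.2436 -0.3239  0.0104] [127. 175.]
scene lid_lug 0.74 [0.6045 0.2189 0.0708] [363. 216.]
top pin_head 0.51 [0.3181 0.3958 0.0641] [157. 269.]
top box_fork 0.94 [0.5994 0.2233 0.0666] [217. 182.]
top box_fork 0.82 [0.3394 0.3434 0.0624] [175. 263.]
top box_fork 0.75 [ 0.4286 -0.4895 -0.0016] [434. 242.]
top lid_lug 0.87 [ 0.2421 -0.3232  0.0097] [385. 299.]
top lid_lug 0.86 [0.604  0.2192 0.0625] [218. 181.]
top lid_lug 0.31 [0.5997 0.2218 0.0647] [217. 182.]
18.0 [0.59168193 0.31740072 0.17970208] [-0.13227504 -0.67516253  0.2155685 ]
scene spray_can 0.59 [0.757 0.065 0.   ]
scene tip_jar 0.76 [ 0.397 -0.017  0.002]
scene wrench 0.75 [ 0.51  -0.004 -0.001]
scene wire_brush 0.83 [0.519 0.438 0.002]
scene wire_spool 0.59 [ 0.43  -0.482 -0.001]
top spray_can 0.81 [ 0.757  0.065 -0.003]
top tip_jar 0.7 [ 0.4   -0.019 -0.004]
top wrench 0.71 [ 0.514  0.    -0.002]
top wire_brush 0.87 [0.518 0.438 0.002]
top wire_spool 0.9 [ 0.427 -0.487 -0.002]
```

View pics/j.png

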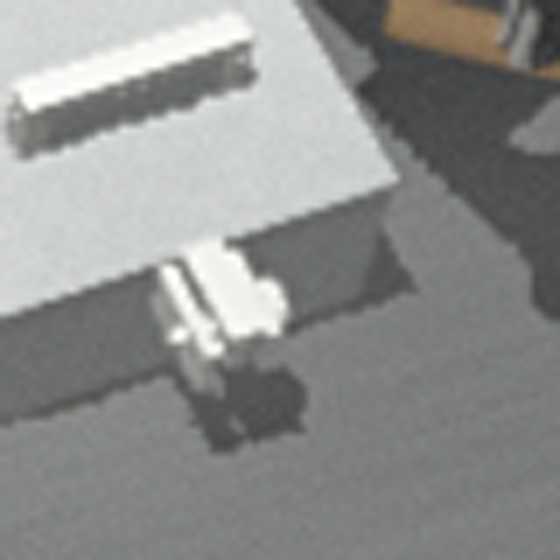

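The head sits against the ear at crop (270,305), the pin tip shows beyond the far ear, and the bystanders haven't moved. Handing in.

```bash
python3 -c "
from station import *
finish_job()"
```

```text
the job is handed in; nothing more can be done
```

The lid is on the box and pressed home, the pin is pushed through fork and lug, and I handed the job in at about 18 s of the 58 s allowed.

- **Lid:** I set it on the box with its lug down in the fork and pressed it home, finishing with closed fingers on the handle. The handle top read 0.117 m at the centre and at both ends, which is the fully-home height. The last pictures show no seal.
- **Sideways load:** Pressing gave some sideways force, up to 11 N, but the lid still reached the home height. The highest pressing force I read was 27.5 N.
- **Pin:** Only after that did I push the pin. It slid at about 4 to 5 N and then stopped firmly at 22 N. In the last picture the head is against the ear and the tip shows beyond the far ear. The scene camera put the head about 31 mm further in than before. The top camera did not find the head on this last look, so that depth comes from one camera.
- **Bystanders:** The spray can, jar, wrench and brush were within about 5 mm of where they were first measured, which is camera noise. I measured the wire spool only at the end, but the arm passed nowhere near it.
- **Hand-in:** The gripper was raised clear and touching nothing.

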